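# Set and lock the spice mill's grind

## Robot

A 6-joint arm with a two-finger parallel gripper is mounted at the origin on the work surface. World frame = base frame: x ahead of the robot, y to its left, z up, the work surface at z = 0. Lengths are in mm, angles in rad, forces in N, time in s.
With the tool pointing down it reaches from about 300 to 850 mm from the base axis. Payload 4.2 kg.
Tool frame: the origin (TCP) lies on the centre line of the jaws, within the pads' length; the fingertips stand 17 mm ahead of it and the grasp point (between the pads) lies 2 mm behind it; z points along the fingers, y is the line along which they close (so a half turn about z gives the same grasp; the last joint's range is limited). The gripper opens to 91 mm and grips with 3 to 60 N. Pads are 32 mm wide; open, the fingers measure 118 mm over their backs; the gripper's body (76 mm by 178 mm) begins 60 mm behind the grasp point.
Start: joints at [1.187, 0.32, 1.565, -0, 1.257, -0.02], TCP at [204.605, 537.384, 195.176] pointing down, gripper open.
Joint ranges: [-3.11, 3.11], [-0.84, 2.01], [0.21, 2.61], [-1.34, 4.49], [0.05, 2.63], [-2.56, 2.56]. Speed limits (rad/s): [2.57, 2.57, 3.14, 3.14, 3.14, 3.14].

## Interface

Orientations are given as a 3x3 rotation matrix whose columns are the frame's x, y, z axes.
In Python, from rig import r, vision, spotter gives the robot as it stands.
- The arm moves only by the tool move_arm, never from a script. Its argument "targets" is a list of rows, each a list of 3 entries, a list of its own where there are three numbers: the shift along the tool's x, y, z in m, then the turn about the tool's z in rad, then the closure in counts, from 0 (fully open) to 255 (shut). In form: [[[tx, ty, tz], roll, gripper], ...]. A call has 1 to 5 rows; each row shifts and turns the commanded pose from where the row before left it, along the tool's axes as they then stand; what a row does not reach is not made up. A row lasts 1/8 s, in which the tool goes at most 62.5 mm and 10.7 degrees, less where a joint would pass 70% of its speed; a pose out of reach is approached as far as the arm can. A call is refused whole if a number of a shift passes 0.0625 or a number of a turn 0.188, either way. A call with a gripper value outside its range is refused whole. The fingers move at their own pace and stop on an object; the grip force is fixed at half the most. Time passes only in rows, so rows that do not move let the fingers close. It gives the time, the measured TCP pose, the force, the opening and the grip force at its end, in the units of the state.
- r.sense(): the state, without advancing time (a new reading comes with each control period).
- vision.grab_frame(name): name is "scene" or "side" or "wrist"; returns a dict with "pixels" (384x512x3 uint8, blue, green, red), "z_map" (384x512 float32, mm along the optical axis (not along the pixel's ray), 0 where there is no reading), "fovy" (degrees; the focal length in pixels is half the picture's height over the tangent of half this angle, whatever the lens; pixels are square), "cx", "cy" (the principal point, pixels), "cam_to_world" (4x4, takes a point from camera to world coordinates). Camera axes: x right, y down, z forward; pixel columns grow to the right and rows downward; lengths in mm; the calibration is good to about 2 mm. A picture is of the moment at which its call begins.
- r.sign_off(): hands the job in; it is judged then, once.
Trained networks look in a picture, given as the dict that the camera call returned (one of the last four; its "shot" number tells which), for a name from the list of things; names that differ only in an ending like _2 or _b are one class to them, and where a whole thing is asked for, a point or a joint stands for the part that bears it (a point fixed in the world has none). Each returns a list of dicts, best first, with "conf" (0 to 1); they miss things now and then, are a little off and sometimes report something else, mostly with a low value. They report only what shows in the picture. A call takes as long as a camera call.
- spotter.find_in(label, picture): "location" ([x, y, z] in mm, in the coordinates of the camera as it stood for that picture, good to about 4 mm: the middle of the surface that is visible of it).
- spotter.cut_out(label, picture): "region" (384x512 bool, what is visible of it).
The state is a dict: "time_s": time; "q": joint angles; "qd": joint speeds; "effort": joint torques, N m; "ee_pos": TCP position; "orientation": TCP orientation; "wrist_force": force on the tool from outside, world axes, zero at the start; "wrist_torque": the same for the moment, N m; "grip_width": finger opening in mm; "grip_force": force on a finger pad.
Only numpy, scipy, OpenCV 4.12 (cv2) and the standard library are available. Lean on these libraries where they do the work, as an engineer would, in place of code of your own. Each camera call takes 0.05 s, during which the arm holds its last target. There are 200 camera calls.

## Task

Set the spice mill's grind for the next batch: turn the pointer knob in the middle of the turret until its nose points at the rider clip on the dial's rim, leaving the slack lock ring round it where it is. Then tighten the lock ring clockwise until it grips firmly, without over-tightening it or moving the pointer off the rider, and let go. Leave the things around the mill where they stand.

Things in the scene. Friction and masses are not known exactly. Their poses are not given: they have to be found in the camera images.
- mill: the spice mill, a fixed bench machine 300 mm long: grey motor housing (to 125 mm high) and flared hopper (to 185 mm high, from 98 mm behind the turret's axis) at the back, upright turret with a round dial plate (radius 62 mm, top 136 mm above the bench), spout at the front. Origin on the bench under the turret's axis; z up, front (spout) to -x
- ring_centre (a point): centre of the lock ring, on the turret's upright axis, 148 mm above the bench. The ring is fluted dark steel, 60 mm outside diameter, 20 mm high: its top is 10 mm above this point, its underside 10 mm below and the dial plate 12 mm below. Outside the ring nothing but the rider stands on the plate
- lock_ring: the lock ring; origin on its axis at its underside. Clockwise from above tightens; it does not rise. It starts slack (turns at 0.25 N m) and begins to grip 15 to 63 degrees further clockwise, which varies with wear and must be felt; then torque rises about 0.12 N m per degree. Firm is 0.4 to 0.5 N m; over 0.8 may spoil it. It stays where left; at rest its friction can hide 0.25 N m of the reading
- ring_rib (a point): small raised rib on top of the lock ring, 25 mm from the axis; it shows how far the ring has been turned. Its frame turns with the ring
- neck: the threaded neck, fixed to the mill and hidden inside the ring, with the split clamp that the ring tightens. Origin as the mill's
- pointer: the black pointer knob in the middle of the ring, on the same axis; origin on the axis at the ring's top. Above the origin: a disc (34 mm diameter) and a flat nose from 2 to 7 mm, then an upright grip bar (40 long, 14 wide) from 7 to 35 mm. Bar and nose lie along its x axis, nose to -x, reaching out over the ring to 45 mm from the axis. It turns at 0.06 N m and is easily knocked
- pointer_grip (a point): centre of the pointer knob's grip bar, on the axis, 21 mm above the ring's top; its frame turns with the knob
- pointer_tip (a point): end of the pointer's nose, 45 mm from the axis; the nose is 8 mm wide and 5 mm thick, and a finger on the ring must keep clear of it
- rider_tip (a point): inner tip of the rider, a small dark steel clip 14 mm wide on the dial plate's rim that marks the wanted setting, with a thumb tab that stands out to 80 mm from the axis. The tip is 45 mm from the axis and 24 mm below the nose, which can stand right over it; the clip rises 4 mm above the plate. The pointer starts 22 to 90 degrees anticlockwise of it, seen from above
- catch_cup: small metal cup on the bench below the spout, 72 mm across and 50 mm high, loose; origin at its foot
- spice_jar: amber jar, 72 mm across, 105 mm high, loose; origin at its foot
- soy_bottle: dark bottle, 70 mm across, 230 mm high, loose; origin at its foot
- salt_can: metal can, 68 mm across, 95 mm high, loose; origin at its foot
- brush: cleaning brush lying on the bench, loose

How it is judged (in metres and radians):
On the way:
1. the pointer's nose is on the rider, its knob let go, and the lock ring still where it was (horizontal distance between pointer_tip and rider_tip below 0.004 m and distance of ring_rib from where it was at the start of the episode below 0.003 m and contact force between the fingers and pointer below 0.1 N), for 0.2 s.
At the end, for the whole second after the job is handed in: the lock ring grips (at least 6 N on its clamp, about 0.12 N m) with nothing holding it, and the pointer's nose is within 4 mm (5 degrees) of the rider (contact force between lock_ring and neck above 6 N and horizontal distance between pointer_tip and rider_tip below 0.004 m); the robot touches nothing.
It fails at once if the lock ring is over-tightened (over 50 N on its clamp, about 1.05 N m beyond the ring's own friction) (contact force between lock_ring and neck above 50 N).
It fails at once if the pointer knob is pushed with over 6 N while the ring grips it (contact force between lock_ring and neck above 6 N and contact force between the fingers and pointer above 6 N).
It fails at once if a thing standing or lying on the bench is shifted by over 25 mm (distance of any of catch_cup, spice_jar, soy_bottle, salt_can, brush from where it was at the start of the episode above 0.025 m).
It also fails if it takes over 70 s, if anything falls off the work surface, if the arm or the gripper's body presses on something with over 40 N, if the wrist force passes 120 N, or if a joint passes its speed limit or range.

## Working session

There is one attempt and no reset: what is moved stays moved. The work goes in short steps, Python scripts to look and compute and a tool call to move; the robot and the scene stay as the last step left them, time stands still between calls to the robot, and variables do not carry over. Pictures are saved under pics/ and viewed, at most 10 in all, crops included, and the job is handed in when it is done.

Besides the shell and the picture viewer there is one more tool, called as name([rows], argument=value, ...), one row to a line, values as JSON. move_arm: Moves the arm, as the interface text tells. Its arguments: {"type":"object","properties":{"targets":{"type":"array","items":{"type":"array"}}},"required":["targets"]}

```bash
mkdir -p pics; ls
cat > h.py <<'E'
import numpy as np, cv2
from rig import r, vision, spotter
def w(p,f): 
    T=np.array(f["cam_to_world"]); return T[:3,:3]@np.array(p)+T[:3,3]
def foc(f): return 192/np.tan(np.radians(f["fovy"])/2)
def mask_pts(m,f):
    v,u=np.nonzero(m&(f["z_map"]>0)); z=f["z_map"][v,u]; F=foc(f)
    P=np.c_[(u-f["cx"])*z/F,(v-f["cy"])*z/F,z]
    T=np.array(f["cam_to_world"]); return P@T[:3,:3].T+T[:3,3]
E
python3 - <<'E'
from h import *
s=r.sense(); print(s["time_s"],s["ee_pos"],s["orientation"],s["wrist_force"])
fs={}
for n in ["scene","side","wrist"]:
    f=vision.grab_frame(n); fs[n]=f; 
    print(n,np.round(f["cam_to_world"],2).tolist(),f["fovy"])
    for l in ["ring_centre","pointer_grip","pointer_tip","rider_tip","ring_rib","mill","spice_jar","soy_bottle","salt_can","catch_cup","brush"]:
        d=spotter.find_in(l,f)
        if d: print(n,l,[(round(x["conf"],2),np.round(w(x["location"],f)).tolist()) for x in d[:2]])
a=np.hstack([fs["scene"]["pixels"],fs["side"]["pixels"]]); cv2.imwrite("pics/a.png",cv2.resize(a,(800,300),interpolation=cv2.INTER_AREA))
E
```

```text
pics
0.0 [204.36416477 536.85745614 194.31934231] [[-9.34565965e-01  3.55789232e-01 -6.92032411e-04]
 [ 3.55789901e-01  9.34564464e-01 -1.67577831e-03]
 [ 5.05250227e-05 -1.81234352e-03 -9.99998356e-01]] [ 0.15510576  0.15989261 -0.27068651]
scene [[0.74, 0.47, -0.48, 1046.06], [0.67, -0.53, 0.52, -562.89], [-0.01, -0.7, -0.71, 941.48], [0.0, 0.0, 0.0, 1.0]] 54.93104261942813
scene ring_centre [(0.77, [718.0, -136.0, 133.0])]
scene pointer_grip [(0.47, [603.0, -99.0, 175.0])]
scene pointer_tip [(0.79, [602.0, -99.0, 179.0]), (0.49, [719.0, -135.0, 127.0])]
scene ring_rib [(0.53, [617.0, -105.0, 157.0]), (0.24, [717.0, -138.0, 130.0])]
scene mill [(0.85, [716.0, -136.0, 126.0])]
scene spice_jar [(0.87, [463.0, 323.0, 72.0])]
scene soy_bottle [(0.9, [598.0, 356.0, 120.0]), (0.53, [615.0, -105.0, 159.0])]
scene salt_can [(0.61, [608.0, -360.0, 90.0])]
scene catch_cup [(0.7, [457.0, -82.0, 34.0]), (0.4, [601.0, -103.0, 174.0])]
scene brush [(0.76, [461.0, -300.0, 19.0])]
side [[0.73, -0.5, 0.46, 38.71], [-0.68, -0.54, 0.49, -524.24], [0.0, -0.68, -0.74, 939.41], [0.0, 0.0, 0.0, 1.0]] 46.17811128646762
side ring_centre [(0.97, [663.0, -130.0, 122.0]), (0.29, [578.0, -356.0, 87.0])]
side pointer_grip [(0.55, [476.0, -61.0, 21.0]), (0.47, [591.0, -100.0, 178.0])]
side pointer_tip [(0.81, [589.0, -102.0, 180.0]), (0.74, [586.0, -104.0, 162.0])]
side rider_tip [(0.58, [546.0, -66.0, 141.0])]
side ring_rib [(0.85, [581.0, -103.0, 167.0])]
side mill [(0.58, [662.0, -129.0, 122.0])]
side spice_jar [(0.6, [441.0, 316.0, 78.0])]
side soy_bottle [(0.69, [578.0, 357.0, 118.0]), (0.25, [587.0, -101.0, 163.0])]
side salt_can [(0.59, [577.0, -359.0, 86.0]), (0.3, [663.0, -129.0, 123.0])]
side catch_cup [(0.96, [476.0, -63.0, 21.0])]
side brush [(0.89, [439.0, -304.0, 17.0])]
wrist [[0.36, 0.9, 0.23, 139.3], [0.93, -0.34, -0.09, 562.54], [0.0, 0.25, -0.97, 384.8], [0.0, 0.0, 0.0, 1.0]] 68.8110884115333
```

View pics/a.png

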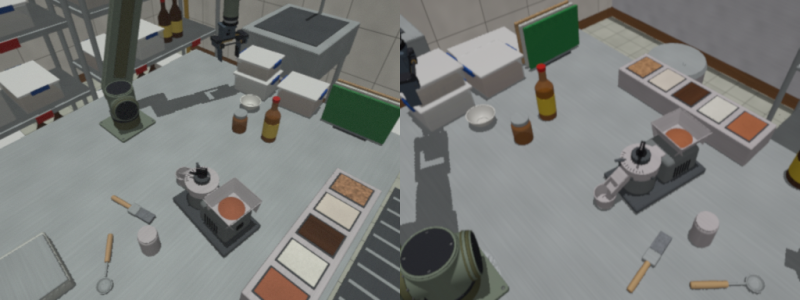

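move_arm([
  [[0,0,-0.06],0,0],
  [[0,0,-0.06],0,0],
  [[-0.0456,-0.0351,-0.01],0,0],
  [[-0.0456,-0.0351,0],0,0],
  [[-0.0456,-0.0351,0],0,0],
])

```text
time_s: 2.42
ee_pos: [295.7, 388.9, 325.4]
orientation: [[-0.935, 0.355, 0.001], [0.355, 0.935, 0.001], [-0.001, 0.001, -1.0]]
wrist_force: [0.9, 0.9, 0.1]
grip_width: 91.3
grip_force: 0.0
```

move_arm([
  [[-0.0456,-0.0351,0],0,0],
  [[-0.0456,-0.0351,0],0,0],
  [[-0.0456,-0.0351,0],0,0],
  [[-0.0456,-0.0351,0],0,0],
  [[-0.0456,-0.0351,0],0,0],
])

```text
time_s: 3.05
ee_pos: [446.3, 143.5, 325.4]
orientation: [[-0.935, 0.356, 0.001], [0.356, 0.935, 0.001], [-0.001, 0.001, -1.0]]
wrist_force: [0.9, 0.4, -0.0]
grip_width: 91.3
grip_force: 0.0
```

move_arm([
  [[-0.0456,-0.0351,0],0,0],
  [[-0.0456,-0.0351,0],0,0],
  [[-0.0456,-0.0351,0],0,0],
  [[-0.0456,-0.0351,0],0,0],
  [[-0.0456,-0.0351,0],0,0],
])

```text
time_s: 3.68
ee_pos: [597.1, -101.7, 325.2]
orientation: [[-0.934, 0.356, 0.001], [0.356, 0.934, 0.0], [-0.0, 0.0, -1.0]]
wrist_force: [0.5, 0.3, 0.3]
grip_width: 91.1
grip_force: 0.0
```

```bash
cat > look.py <<'E'
from h import *
import sys
def ang(p,c): return round(np.degrees(np.arctan2(p[1]-c[1],p[0]-c[0])),1)
def run(name,cams=("wrist",)):
    s=r.sense(); print(s["time_s"],np.round(s["ee_pos"],1),np.round(s["q"],2),np.round(s["wrist_torque"],2))
    for n in cams:
        f=vision.grab_frame(n)
        for l in ["ring_centre","pointer_grip","pointer_tip","rider_tip","ring_rib"]:
            d=spotter.find_in(l,f); print(n,l,[(round(x["conf"],2),np.round(w(x["location"],f),1).tolist()) for x in d[:2]])
        if n=="wrist":
            np.savez("f_%s.npz"%name,**{k:f[k] for k in f})
            cv2.imwrite("pics/%s.png"%name,f["pixels"])
if __name__=="__main__": run(sys.argv[1])
E
python3 look.py b
```

```text
3.675 [ 597.1 -101.7  325.2] [-0.19  0.32  1.24  0.    1.58 -1.39] [ 0.   -0.02  0.03]
wrist ring_centre [(0.91, [627.3, -94.3, 135.2])]
wrist pointer_grip [(0.71, [590.4, -93.9, 192.5])]
wrist pointer_tip [(0.74, [593.1, -93.2, 185.4])]
wrist rider_tip [(0.68, [547.9, -58.2, 141.0])]
wrist ring_rib [(0.95, [593.0, -89.8, 155.8]), (0.27, [583.7, 347.1, 13.8])]
```

View pics/b.png

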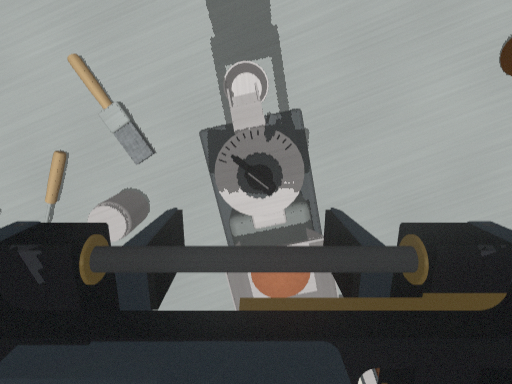

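```bash
cat > ana.py <<'E'
from h import *
import sys
f=dict(np.load("f_%s.npz"%sys.argv[1])); guess=np.array(eval(sys.argv[2]))
P=mask_pts(np.ones((384,512),bool),f)
d=np.hypot(*(P[:,:2]-guess).T)
def circ(Q):
    (x,y),R=cv2.minEnclosingCircle(Q[:,:2].astype(np.float32)); return round(x,1),round(y,1),round(R,1)
near=P[d<90]
h=np.histogram(near[:,2],bins=np.arange(100,206,3)); print([(int(b),int(n)) for n,b in zip(*h) if n>15])
# nose+disc level and bar top
for a,b in [(132,139),(155,161),(161,169),(186,200)]:
    Q=P[(P[:,2]>a)&(P[:,2]<b)&(d<75)]
    if len(Q)<10: continue
    m=Q[:,:2].mean(0); ev,V=np.linalg.eigh(np.cov((Q[:,:2]-m).T)); print(a,b,len(Q),"mean",m.round(1),"circ",circ(Q),"axis",np.degrees(np.arctan2(V[1,1],V[0,1])).round(1),"std",np.sqrt(ev).round(1))
# top view
s=4; im=np.zeros((600,600,3),np.uint8); o=np.argsort(P[:,2])
C=f["pixels"][(f["z_map"]>0)]
for i in o:
    x,y=(P[i,:2]-guess)*s
    u,v=int(300-y),int(300-x)
    if 0<=u<600 and 0<=v<600: cv2.circle(im,(u,v),3,tuple(int(c) for c in C[i]),-1)
cv2.imwrite("pics/%s_top.png"%sys.argv[1],im)
u0,v0=[int(q) for q in sys.argv[3].split(",")]
c=f["pixels"][max(0,v0-65):v0+65,max(0,u0-65):u0+65]; cv2.imwrite("pics/%s_c.png"%sys.argv[1],cv2.resize(c,None,fx=4,fy=4,interpolation=cv2.INTER_CUBIC))
E
python3 ana.py b "[593,-98]" 260,178
```

```text
[(100, 118), (103, 97), (106, 127), (109, 154), (112, 155), (115, 173), (118, 204), (121, 224), (124, 126), (127, 272), (133, 2279), (136, 2210), (139, 205), (154, 139), (157, 715), (163, 285), (166, 31), (187, 16), (190, 235), (193, 148)]
132 139 4484 mean [596.4 -92.5] circ (592.0, -90.4, 68.7) axis 71.9 std [34.3 34.8]
155 161 854 mean [596.1 -92.6] circ (591.9, -96.3, 36.7) axis 114.6 std [15.8 18.4]
161 169 326 mean [586.5 -97.4] circ (584.9, -98.9, 31.1) axis -139.8 std [ 8.6 17. ]
186 200 403 mean [597.9 -93.3] circ (598.7, -93.4, 20.3) axis -148.7 std [ 4.1 11.4]
```

View pics/b_c.png

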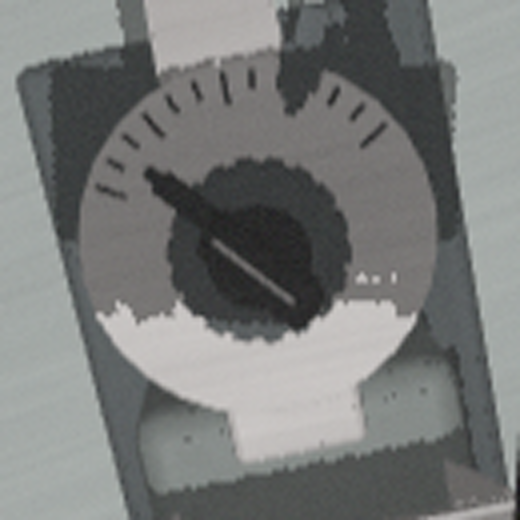

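move_arm([
  [[0.0025,0.0083,0],0,0],
  [[0,0,0.02],-0.182,0],
  [[0,0,0.02],-0.182,0],
  [[0,0,0.02],-0.182,0],
  [[0,0,0],-0.182,0],
])

```text
time_s: 4.6
ee_pos: [595.5, -89.3, 263.8]
orientation: [[-0.932, -0.364, -0.003], [-0.364, 0.932, 0.001], [0.002, 0.002, -1.0]]
wrist_force: [0.4, 0.3, 0.9]
grip_width: 91.4
grip_force: 0.0
```

move_arm([
  [[0,0,0],-0.181,0],
  [[0,0,0],0,0],
])

```text
time_s: 4.85
ee_pos: [596.6, -89.8, 265.7]
orientation: [[-0.855, -0.518, 0.001], [-0.518, 0.855, 0.0], [-0.001, -0.0, -1.0]]
wrist_force: [-0.5, 0.3, -0.2]
grip_width: 91.3
grip_force: 0.0
```

```bash
python3 look.py c; python3 ana.py c "[597,-93]" 256,190
```

```text
4.85 [596.6 -89.8 265.7] [-0.17  0.33  1.37  0.    1.44 -2.28] [ 0.04  0.03 -0.  ]
wrist ring_centre [(0.73, [611.8, -105.3, 135.6])]
wrist pointer_grip [(0.89, [592.2, -97.0, 193.0])]
wrist pointer_tip [(0.89, [594.6, -95.4, 186.6])]
wrist rider_tip [(0.89, [547.1, -61.0, 138.6])]
wrist ring_rib [(0.74, [591.6, -95.5, 155.8])]
[(100, 135), (103, 152), (106, 149), (109, 229), (112, 194), (115, 263), (118, 310), (121, 433), (124, 190), (127, 355), (133, 2972), (136, 3117), (139, 276), (142, 18), (148, 21), (151, 19), (154, 153), (157, 1047), (163, 458), (166, 33), (190, 330), (193, 245)]
132 139 6085 mean [595.8 -96.6] circ (592.6, -90.4, 68.8) axis 88.5 std [34.5 34.9]
155 161 1199 mean [596.2 -95.2] circ (591.7, -98.0, 37.4) axis 118.9 std [15.4 18.5]
161 169 500 mean [ 588.4 -100. ] circ (585.2, -101.5, 30.2) axis -149.2 std [ 9.5 16.4]
186 200 590 mean [597.6 -94.6] circ (598.4, -94.1, 20.2) axis -149.7 std [ 4.1 11.5]
```

View pics/c.png

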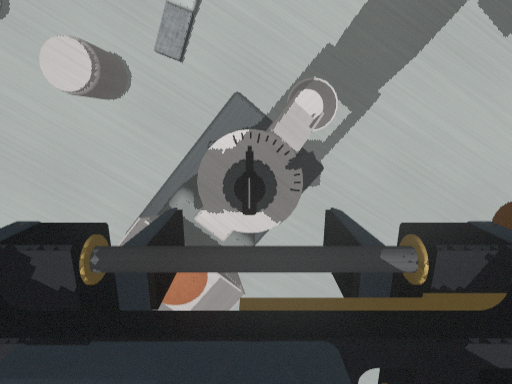

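move_arm([
  [[0.001,-0.0043,0.01],0,0],
  [[0,0,0.035],0,0],
  [[0,0,0.034],0,0],
  [[0,0,0],0,90],
  [[0,0,0],0,150],
])

```text
time_s: 5.78
ee_pos: [599.0, -95.9, 187.1]
orientation: [[-0.855, -0.518, 0.002], [-0.518, 0.855, -0.0], [-0.001, -0.001, -1.0]]
wrist_force: [-0.7, -0.6, 0.4]
grip_width: 74.1
grip_force: 0.0
```

Run:
```python
from h import *
for n in "bc":
    f=dict(np.load(f"f_{n}.npz"));P=mask_pts(np.ones((384,512),bool),f)
    c=np.array([597.9,-94])
    # dark pixels on plate, radius 42..80
    V=f["pixels"][f["z_map"]>0].max(1)
    d=P[:,:2]-c; R=np.hypot(*d.T); A=np.degrees(np.arctan2(d[:,1],d[:,0]))%360
    m=(P[:,2]>138.5)&(P[:,2]<150)&(R>44)&(R<85)&(A>100)&(A<210)
    print(n,m.sum(),np.median(A[m]),np.percentile(A[m],[5,95]),np.percentile(R[m],[5,95]),np.median(V[m]))
    m2=(P[:,2]>130)&(P[:,2]<145)&(R>64)&(R<78)&(A>100)&(A<210)
    print(m2.sum(),np.median(A[m2]),np.percentile(A[m2],[5,95]))
    # plate outer fit: angle bins max radius
    m=(P[:,2]>132.5)&(P[:,2]<139)&(R<75); 
    pts=[]
    for a in range(0,360,6):
        k=m&(A>=a)&(A<a+6)&(R>50)
        if k.sum()>5 and not 125<=a<=160: q=np.argmax(np.where(k,R,0)); pts.append(P[q,:2])
    pts=np.array(pts); x=np.linalg.lstsq(np.c_[2*pts,np.ones(len(pts))],(pts**2).sum(1),rcond=None)[0]
    print("plate c",x[:2])
```

```text
b 222 145.19803322503648 [139.96733114 150.93997422] [48.15752243 77.33581615] 64.5
96 145.30633775266048 [140.93680769 149.35458912]
plate c [598.64377827 -93.50592427]
c 299 145.69350586459288 [140.02952062 151.41044673] [48.39476133 77.15651577] 64.0
125 146.10486117565304 [141.78063606 150.16998371]
plate c [598.72647971 -94.03594811]
```

move_arm([
  [[0,0.002,0],0,150],
  [[0,0,0],0,200],
  [[0,0,0],0,255],
  [[0,0,0],0,255],
  [[0,0,0],0,255],
])

```text
time_s: 6.4
ee_pos: [597.2, -93.8, 186.2]
orientation: [[-0.855, -0.519, 0.0], [-0.519, 0.855, 0.0], [-0.0, 0.0, -1.0]]
wrist_force: [0.2, -0.6, -0.5]
grip_width: 23.9
grip_force: 0.0
```

move_arm([
  [[0,0,0],0,255],
  [[0,0,0],0,255],
])

```text
time_s: 6.65
ee_pos: [597.2, -93.8, 186.1]
orientation: [[-0.855, -0.519, -0.0], [-0.519, 0.855, 0.0], [0.0, 0.0, -1.0]]
wrist_force: [0.1, 0.7, -0.2]
grip_width: 4.0
grip_force: 0.0
```

Run:
```python
from h import *
s=r.sense(); print(s["grip_width"],s["grip_force"],s["wrist_force"])
im=[cv2.getRectSubPix(vision.grab_frame(n)["pixels"],(170,170),c) for n,c in (("scene",(258,236)),("side",(310,205)))]
cv2.imwrite("pics/d.png",cv2.resize(np.hstack(im),(800,400),interpolation=cv2.INTER_CUBIC))
print(r.sense()["grip_width"])
```

```text
4.023789743409094 0.0 [ 0.11879313  0.6549584  -0.17918327]
0.5191677622264281
```

View pics/d.png

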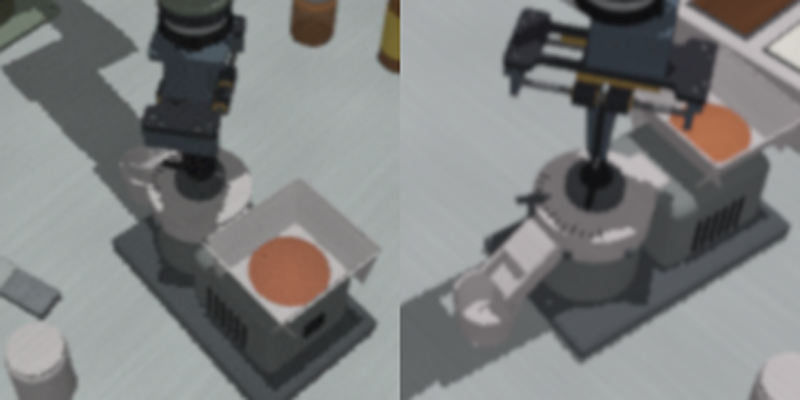

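Run:
```python
from h import *
for n in ("side","scene"):
    f=vision.grab_frame(n); P=mask_pts(np.ones((384,512),bool),f); c=np.array([598,-94])
    d=np.hypot(*(P[:,:2]-c).T)
    for a in range(152,240,5):
        Q=P[(d<45)&(P[:,2]>=a)&(P[:,2]<a+5)]
        if len(Q): print(n,a,len(Q),Q.min(0).round()[:2],Q.max(0).round()[:2])
f=vision.grab_frame("wrist"); cv2.imwrite("pics/e.png",f["pixels"])
```

```text
side 152 65 [ 570. -124.] [631. -62.]
side 157 176 [ 563. -124.] [627. -66.]
side 162 77 [ 561. -117.] [617. -74.]
side 167 27 [ 561. -119.] [613. -81.]
side 172 11 [ 581. -110.] [615. -93.]
side 177 15 [ 580. -109.] [611. -96.]
side 182 7 [ 581. -109.] [611. -96.]
side 187 18 [ 579. -109.] [608. -92.]
side 192 26 [ 581. -107.] [602. -93.]
side 202 5 [ 585. -105.] [588. -99.]
side 207 8 [ 580. -108.] [588. -96.]
side 212 14 [ 581. -110.] [603. -95.]
side 217 16 [ 581. -110.] [590. -95.]
side 222 9 [ 580. -111.] [588. -95.]
side 227 20 [ 578. -111.] [590. -95.]
side 232 16 [ 579. -111.] [597. -95.]
side 237 15 [ 578. -112.] [590. -94.]
scene 152 43 [ 576. -123.] [629. -68.]
scene 157 117 [ 564. -125.] [631. -66.]
scene 162 59 [ 562. -119.] [617. -90.]
scene 167 22 [ 586. -109.] [619. -88.]
scene 172 19 [ 588. -110.] [619. -87.]
scene 177 15 [ 586. -108.] [615. -92.]
scene 182 19 [ 587. -109.] [619. -87.]
scene 187 26 [ 585. -109.] [617. -86.]
scene 192 11 [ 587. -109.] [617. -94.]
```

View pics/e.png

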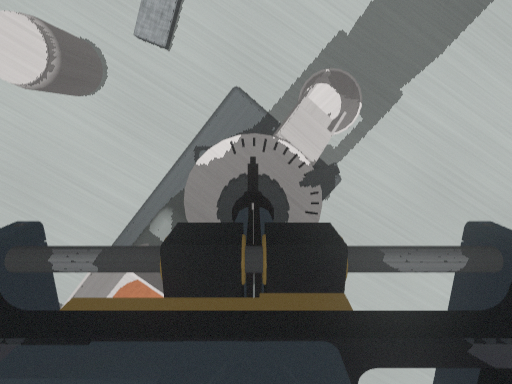

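move_arm([
  [[0,0,0],0,130],
  [[0,0,0],0,130],
  [[0,0,0],0,130],
  [[0,0,0],0,130],
  [[0,0,0],0,130],
])

```text
time_s: 7.52
ee_pos: [597.2, -93.8, 186.1]
orientation: [[-0.855, -0.519, 0.0], [-0.519, 0.855, 0.0], [-0.0, 0.0, -1.0]]
wrist_force: [-0.1, -0.2, 1.1]
grip_width: 44.2
grip_force: 0.0
```

```bash
cat > tips.py <<'E'
from h import *
s=r.sense(); print(s["ee_pos"].round(1),s["grip_width"])
R=np.array(s["orientation"])
for n in ("side","scene"):
    f=vision.grab_frame(n); P=mask_pts(np.ones((384,512),bool),f); L=(P-s["ee_pos"])@R
    for a in range(-60,30,6):
        Q=L[(abs(L[:,0])<25)&(abs(L[:,1])<65)&(L[:,2]>=a)&(L[:,2]<a+6)]
        if len(Q): print(n,"toolz",a,len(Q),"y",np.histogram(Q[:,1],bins=range(-65,70,10))[0])
E
python3 tips.py
```

```text
[597.2 -93.8 186.1] 44.21207236418253
side toolz -60 29 y [ 0  0  0 11  3  0  0  0  7  8  0  0  0]
side toolz -54 24 y [0 0 0 7 2 0 0 0 9 6 0 0 0]
side toolz -48 24 y [0 0 0 9 2 0 0 0 7 6 0 0 0]
side toolz -42 18 y [0 0 0 7 1 0 0 0 5 5 0 0 0]
side toolz -36 21 y [0 0 0 5 2 0 0 0 7 7 0 0 0]
side toolz -30 17 y [0 0 0 6 2 0 0 0 6 3 0 0 0]
side toolz -24 10 y [0 0 0 2 2 0 0 0 4 2 0 0 0]
side toolz -18 1 y [0 0 0 0 0 1 0 0 0 0 0 0 0]
side toolz -12 62 y [ 0  0  0  0  0 15 46  1  0  0  0  0  0]
side toolz -6 28 y [ 0  0  0  0  0  9 18  1  0  0  0  0  0]
side toolz 0 14 y [0 0 0 0 0 7 7 0 0 0 0 0 0]
side toolz 6 14 y [0 0 0 0 0 6 8 0 0 0 0 0 0]
side toolz 12 15 y [0 0 0 0 1 6 8 0 0 0 0 0 0]
side toolz 18 72 y [ 0  0  0  0  7 31 10 24  0  0  0  0  0]
side toolz 24 199 y [ 0  0  0 24 59 27  4 31 50  4  0  0  0]
scene toolz -42 14 y [ 0  0  0 14  0  0  0  0  0  0  0  0  0]
scene toolz -36 21 y [ 0  0  0 21  0  0  0  0  0  0  0  0  0]
scene toolz -30 19 y [ 0  0  0 19  0  0  0  0  0  0  0  0  0]
scene toolz -24 4 y [0 0 0 4 0 0 0 0 0 0 0 0 0]
scene toolz -12 3 y [0 0 0 0 0 3 0 0 0 0 0 0 0]
scene toolz -6 6 y [0 0 0 0 0 6 0 0 0 0 0 0 0]
scene toolz 0 4 y [0 0 0 0 0 4 0 0 0 0 0 0 0]
scene toolz 6 22 y [ 0  0  0  0  0 22  0  0  0  0  0  0  0]
scene toolz 12 20 y [ 0  0  0  0  0 20  0  0  0  0  0  0  0]
scene toolz 18 45 y [ 0  0  0  0 11 30  4  0  0  0  0  0  0]
scene toolz 24 109 y [ 0  0  0 21 41 28 11  7  1  0  0  0  0]
```

move_arm([
  [[0,0,0.01],0,130],
  [[0,0,0.01],0,130],
  [[0,0,0.008],0,130],
  [[0,0,0.0],0,130],
])

```text
time_s: 8.12
ee_pos: [596.6, -93.7, 157.0]
orientation: [[-0.855, -0.519, -0.002], [-0.519, 0.855, 0.0], [0.002, 0.001, -1.0]]
wrist_force: [0.7, -0.4, -0.3]
grip_width: 44.8
grip_force: 0.0
```

```bash
sed -i 's/range(-60,30,6)/range(-120,30,6)/; s/<65)/<95)/; s/range(-65,70,10)/range(-95,100,10)/' tips.py; python3 tips.py
```

```text
[596.6 -93.7 157. ] 44.78772575587093
side toolz -120 14 y [0 0 1 0 1 0 0 0 0 1 0 1 5 5 0 0 0 0 0]
side toolz -114 11 y [0 0 1 0 2 0 0 1 1 0 2 0 1 0 0 1 2 0 0]
side toolz -108 2 y [0 0 0 0 0 0 0 0 0 0 0 1 0 0 0 0 1 0 0]
side toolz -102 3 y [0 0 0 0 1 0 0 0 0 0 0 0 1 0 0 0 1 0 0]
side toolz -96 3 y [0 0 0 0 0 0 0 0 0 0 0 2 1 0 0 0 0 0 0]
side toolz -90 3 y [0 0 0 0 0 0 0 0 0 0 0 0 3 0 0 0 0 0 0]
side toolz -84 16 y [0 0 0 0 0 1 5 0 0 0 0 3 7 0 0 0 0 0 0]
side toolz -78 34 y [ 0  0  0  0  0  1  8  4  0  0  0 14  7  0  0  0  0  0  0]
side toolz -72 29 y [ 0  0  0  0  0  0 12  3  0  0  0  4 10  0  0  0  0  0  0]
side toolz -66 23 y [0 0 0 0 0 1 6 1 0 0 0 9 6 0 0 0 0 0 0]
side toolz -60 17 y [0 0 0 0 0 0 8 1 0 0 0 4 4 0 0 0 0 0 0]
side toolz -54 25 y [0 0 0 0 0 0 9 2 0 0 0 8 6 0 0 0 0 0 0]
side toolz -48 24 y [0 0 0 0 0 0 7 2 0 0 0 8 7 0 0 0 0 0 0]
side toolz -42 70 y [ 0  0  0  0  0  0  6  2 13 37  0  6  6  0  0  0  0  0  0]
side toolz -36 58 y [ 0  0  0  0  0  0  7  1 17 24  0  4  5  0  0  0  0  0  0]
side toolz -30 28 y [0 0 0 0 0 0 5 0 4 8 0 6 5 0 0 0 0 0 0]
side toolz -24 24 y [0 0 0
[... 1337 characters left out ...]
0  0  0 15  0  0  0  0  0  0  0  0  0  0  0  0]
scene toolz -24 4 y [0 0 0 0 0 0 4 0 0 0 0 0 0 0 0 0 0 0 0]
scene toolz -18 2 y [0 0 0 0 0 0 1 0 1 0 0 0 0 0 0 0 0 0 0]
scene toolz -12 2 y [0 0 0 0 0 0 0 2 0 0 0 0 0 0 0 0 0 0 0]
scene toolz -6 68 y [ 0  0  0  0  0  0 14 37 13  1  3  0  0  0  0  0  0  0  0]
scene toolz 0 40 y [ 0  0  0  0  0  0 21 13  6  0  0  0  0  0  0  0  0  0  0]
scene toolz 6 23 y [ 0  0  0  0  0  0 16  7  0  0  0  0  0  0  0  0  0  0  0]
scene toolz 12 29 y [ 0  0  0  2  1  0 18  6  2  0  0  0  0  0  0  0  0  0  0]
scene toolz 18 222 y [ 0  0  0 39 59 53 43 12  0  0  0  0  1  7  7  1  0  0  0]
scene toolz 24 23 y [ 0  0  0 20  2  0  0  0  0  0  0  0  0  0  0  1  0  0  0]
```

move_arm([
  [[0,0,0.006],0,150],
  [[0,0,0],0,190],
  [[0,0,0],0,230],
  [[0,0,0],0,255],
  [[0,0,0],0,255],
])

```text
time_s: 8.85
ee_pos: [597.7, -94.4, 152.3]
orientation: [[-0.855, -0.519, 0.001], [-0.519, 0.855, -0.001], [-0.0, -0.001, -1.0]]
wrist_force: [0.7, -1.9, -0.8]
grip_width: 13.7
grip_force: 30.0
```

move_arm([
  [[0,0,0],0,255],
])

```text
time_s: 8.98
ee_pos: [597.7, -94.4, 152.3]
orientation: [[-0.855, -0.519, 0.001], [-0.519, 0.855, -0.001], [-0.0, -0.001, -1.0]]
wrist_force: [1.9, -2.1, -1.8]
grip_width: 14.0
grip_force: 30.0
```

move_arm([
  [[0,0,0],0.16,255],
  [[0,0,0],0.16,255],
  [[0,0,0],0.16,255],
  [[0,0,0],0.16,255],
  [[0,0,0],0.16,255],
])

```text
time_s: 9.6
ee_pos: [597.6, -93.8, 152.3]
orientation: [[-0.966, 0.257, 0.001], [0.257, 0.966, 0.0], [-0.001, 0.001, -1.0]]
wrist_force: [1.9, -1.4, -0.6]
grip_width: 13.7
grip_force: 30.0
```

move_arm([
  [[0,0,0],0.16,255],
  [[0,0,0],0.16,255],
  [[0,0,0],0,255],
  [[0,0,0],0,255],
])

```text
time_s: 10.1
ee_pos: [597.7, -93.5, 152.3]
orientation: [[-0.84, 0.542, 0.001], [0.542, 0.84, 0.001], [-0.001, 0.001, -1.0]]
wrist_force: [3.1, -0.6, -0.2]
grip_width: 14.0
grip_force: 30.0
```

```bash
cat > noz.py <<'E'
from h import *
import sys
s=r.sense(); print(s["wrist_force"].round(1),s["wrist_torque"].round(2),np.degrees(np.arctan2(s["orientation"][1][1],s["orientation"][0][1]))+90, s["q"].round(2))
c=np.array([598,-94.1])
for n in sys.argv[1:]:
    f=vision.grab_frame(n);P=mask_pts(np.ones((384,512),bool),f)
    d=P[:,:2]-c; R=np.hypot(*d.T); A=np.degrees(np.arctan2(d[:,1],d[:,0]))%360
    for t,lo,hi,a,b in (("nose",159,169,24,47),("nosetip",159,169,36,47),("rider",138.8,146,47,82),("tab",130,148,65,80)):
        m=(P[:,2]>lo)&(P[:,2]<hi)&(R>a)&(R<b)&(A>100)&(A<230)
        if m.sum()>4: q=P[m][:,:2].mean(0)-c; print(n,t,m.sum(),"med",np.median(A[m]).round(1),"mean",np.degrees(np.arctan2(q[1],q[0])).round(1),np.percentile(A[m],[5,95]).round(1))
    cv2.imwrite("pics/n_%s_%.2f.png"%(n,s["time_s"]),f["pixels"])
E
python3 noz.py wrist side scene
```

```text
[ 3.1 -0.6 -0.2] [-0.05 -0.49 -0.02] 147.18270768426947 [-0.17  0.39  1.56  0.    1.18 -1.17]
wrist nose 368 med 146.0 mean 146.4 [138.9 152.7]
wrist nosetip 133 med 145.7 mean 146.0 [141.1 150.7]
wrist rider 711 med 145.2 mean 145.3 [139.8 150.6]
wrist tab 327 med 145.3 mean 145.3 [141.4 149. ]
side nose 36 med 147.7 mean 152.3 [135.5 220. ]
side nosetip 9 med 147.6 mean 147.7 [143.7 153.2]
side rider 86 med 146.2 mean 151.6 [122.2 201.9]
side tab 24 med 145.5 mean 145.8 [141.6 149.6]
```

move_arm([
  [[0,0,0],0.02,255],
  [[0,0,0],0,255],
  [[0,0,0],0,200],
  [[0,0,0],0,120],
  [[0,0,0],0,0],
])

```text
time_s: 10.88
ee_pos: [596.5, -93.9, 151.9]
orientation: [[-0.828, 0.56, -0.001], [0.56, 0.828, 0.0], [0.001, -0.001, -1.0]]
wrist_force: [-0.3, 1.1, 0.2]
grip_width: 36.9
grip_force: 0.0
```

move_arm([
  [[0,0,0],0,0],
  [[0,0,0],0,0],
  [[0,0,0],0,0],
])

```text
time_s: 11.25
ee_pos: [597.1, -93.8, 152.1]
orientation: [[-0.828, 0.56, -0.0], [0.56, 0.828, 0.0], [0.0, -0.0, -1.0]]
wrist_force: [-0.8, 0.1, -0.3]
grip_width: 66.9
grip_force: 0.0
```

```bash
python3 noz.py wrist; cp pics/n_wrist*.png /tmp; ls pics
```

```text
[-0.8  0.1 -0.3] [-0.04 -0.04  0.01] 145.9206754513697 [-0.17  0.39  1.56  0.    1.19 -1.15]
wrist nose 361 med 144.5 mean 144.8 [137.4 150.8]
wrist nosetip 132 med 144.7 mean 144.6 [139.7 149.3]
wrist rider 706 med 145.2 mean 145.1 [139.6 150.5]
wrist tab 319 med 145.0 mean 145.1 [141.3 148.9]
a.png
b.png
b_c.png
b_top.png
c.png
c_c.png
c_top.png
d.png
e.png
n_scene_10.10.png
n_side_10.10.png
n_wrist_10.10.png
n_wrist_11.25.png
```

move_arm([
  [[0,0,-0.005],0,0],
  [[0,0,0],0,0],
  [[0,0,0],-0.154,0],
  [[0,0,0],-0.154,0],
  [[0,0,0],-0.154,0],
])

```text
time_s: 11.92
ee_pos: [597.2, -93.8, 157.2]
orientation: [[-0.992, 0.127, 0.0], [0.127, 0.992, 0.0], [-0.0, 0.0, -1.0]]
wrist_force: [-0.1, 0.7, 0.4]
grip_width: 91.2
grip_force: 0.0
```

move_arm([
  [[0,0,0],-0.154,0],
  [[0,0,0],-0.154,0],
  [[0,0,0],0,0],
  [[0,0,0],0,0],
])

```text
time_s: 12.42
ee_pos: [597.2, -93.8, 157.2]
orientation: [[-0.985, -0.172, 0.0], [-0.172, 0.985, 0.0], [-0.0, 0.0, -1.0]]
wrist_force: [-0.5, -0.1, -0.7]
grip_width: 91.2
grip_force: 0.0
```

move_arm([
  [[-0.0008,0,0.015],0,0],
  [[0,0,0.01],0,0],
  [[0,0,0.006],0,0],
  [[0,0,0.002],0,0],
  [[0,0,0],0,0],
])

```text
time_s: 13.05
ee_pos: [598.1, -93.7, 124.1]
orientation: [[-0.985, -0.174, 0.0], [-0.174, 0.985, 0.0], [-0.0, 0.0, -1.0]]
wrist_force: [-0.6, 0.6, -0.4]
grip_width: 91.3
grip_force: 0.0
```

```bash
python3 noz.py wrist; python3 tips.py | awk '/side/ && $3>=-42 && $3<=12'
```

```text
[-0.6  0.6 -0.4] [ 0.01 -0.01  0.03] 190.03101947438876 [-0.17  0.42  1.6   0.    1.12 -1.92]
wrist nose 652 med 145.4 mean 141.2 [105.6 153.1]
wrist nosetip 280 med 144.3 mean 135.4 [102.9 150.9]
wrist rider 950 med 145.5 mean 144.9 [139.2 151.1]
wrist tab 429 med 146.0 mean 145.9 [141.8 149.8]
side toolz -42 113 y [ 0  0  0  5  9  0  0 14 23 17  8 15  2  2 18  0  0  0  0]
side toolz -36 179 y [ 0  0  0  8  6  0 23 54 23 15 15  8  9  1 17  0  0  0  0]
side toolz -30 64 y [ 0  0  0  3 11  0 12 13  2  2  2  3  0  0 16  0  0  0  0]
side toolz -24 43 y [ 0  0  0  0  4  0 11  8  3  2  1  1  0  0 13  0  0  0  0]
side toolz -18 206 y [ 0  0  0 28 29 16 36 10  4  0  3  9 13 32 20  6  0  0  0]
side toolz -12 130 y [ 0  0  0 24 16 15 20  9  3  1  3  4  8 11 14  2  0  0  0]
side toolz -6 4 y [0 0 0 2 2 0 0 0 0 0 0 0 0 0 0 0 0 0 0]
side toolz 0 17 y [ 0  0  0 14  3  0  0  0  0  0  0  0  0  0  0  0  0  0  0]
side toolz 6 14 y [ 0  0  0 12  2  0  0  0  0  0  0  0  0  0  0  0  0  0  0]
side toolz 12 25 y [ 0  0  0 24  1  0  0  0  0  0  0  0  0  0  0  0  0  0  0]
```

move_arm([
  [[0,0,0],0,60],
  [[0,0,0],0,80],
  [[0,0,0],0,100],
  [[0,0,0],0,140],
  [[0,0,0],0,255],
])

```text
time_s: 13.82
ee_pos: [598.1, -94.0, 124.2]
orientation: [[-0.985, -0.174, 0.0], [-0.174, 0.985, -0.001], [-0.0, -0.001, -1.0]]
wrist_force: [-0.2, -2.2, 1.5]
grip_width: 59.2
grip_force: 30.0
```

move_arm([
  [[0,0,0],0,255],
  [[0,0,0],0,255],
])

```text
time_s: 14.08
ee_pos: [598.1, -94.0, 124.2]
orientation: [[-0.985, -0.174, 0.0], [-0.174, 0.985, -0.001], [-0.0, -0.001, -1.0]]
wrist_force: [0.6, -1.8, 0.1]
grip_width: 59.1
grip_force: 30.0
```

```bash
python3 noz.py wrist
```

```text
[ 0.6 -1.8  0.1] [-0.38 -0.01  0.02] 190.03973736836969 [-0.17  0.42  1.6  -0.    1.12 -1.92]
wrist nose 769 med 143.7 mean 140.2 [112.9 152.8]
wrist nosetip 280 med 143.9 mean 140.1 [124.4 150.6]
wrist rider 905 med 145.6 mean 145.6 [140.2 150.9]
wrist tab 422 med 146.1 mean 146.0 [141.9 150.1]
```

```bash
cat > t.py <<'E'
from rig import r
import numpy as np
s=r.sense(); o=s["orientation"]; print(round(s["time_s"],2),"tau",s["wrist_torque"].round(3),"F",s["wrist_force"].round(1),"y",np.degrees(np.arctan2(o[1][1],o[0][1])).round(2),"q6",s["q"][5].round(3),"eff6",np.round(s["effort"][5],3),"gw",round(s["grip_width"],1))
E
python3 t.py
```

```text
14.12 tau [-0.447  0.016 -0.025] F [ 0.9 -2.7 -0.2] y 100.04 q6 -1.921 eff6 0.009 gw 59.1
```

move_arm([
  [[0,0,0],0.05,255],
  [[0,0,0],0.05,255],
  [[0,0,0],0.05,255],
])

```text
time_s: 14.5
ee_pos: [598.1, -94.0, 124.2]
orientation: [[-1.0, -0.024, 0.0], [-0.024, 1.0, -0.001], [-0.0, -0.001, -1.0]]
wrist_force: [0.5, -2.1, 0.7]
grip_width: 59.3
grip_force: 30.0
```

```bash
python3 t.py
```

```text
14.5 tau [-0.402 -0.012  0.243] F [ 0.5 -2.1  0.7] y 91.4 q6 -1.769 eff6 -0.076 gw 59.3
```

move_arm([
  [[0,0,0],0.05,255],
  [[0,0,0],0.04,255],
])

```text
time_s: 14.75
ee_pos: [598.1, -94.0, 124.2]
orientation: [[-0.998, 0.065, 0.0], [0.065, 0.998, -0.001], [-0.0, -0.001, -1.0]]
wrist_force: [-0.0, -3.2, 0.5]
grip_width: 59.1
grip_force: 30.0
```

```bash
python3 t.py
```

```text
14.75 tau [-0.36  -0.008  0.26 ] F [-0.  -3.2  0.5] y 86.26 q6 -1.68 eff6 0.004 gw 59.1
```

move_arm([
  [[0,0,0],0.025,255],
  [[0,0,0],0.02,255],
])

```text
time_s: 15.0
ee_pos: [598.1, -93.9, 124.2]
orientation: [[-0.994, 0.11, 0.0], [0.11, 0.994, -0.0], [-0.0, -0.0, -1.0]]
wrist_force: [-0.4, -2.7, 0.7]
grip_width: 59.1
grip_force: 30.0
```

```bash
python3 t.py
```

```text
15.0 tau [-0.536 -0.025  0.212] F [-0.4 -2.7  0.7] y 83.68 q6 -1.635 eff6 0.125 gw 59.1
```

move_arm([
  [[0,0,0],0.025,255],
  [[0,0,0],0.02,255],
])

```text
time_s: 15.25
ee_pos: [598.1, -93.9, 124.2]
orientation: [[-0.988, 0.155, 0.0], [0.155, 0.988, -0.0], [-0.0, -0.0, -1.0]]
wrist_force: [0.1, -3.0, 0.4]
grip_width: 59.3
grip_force: 30.0
```

```bash
python3 t.py
```

```text
15.25 tau [-0.571 -0.088  0.25 ] F [ 0.1 -3.   0.4] y 81.07 q6 -1.589 eff6 0.128 gw 59.3
```

move_arm([
  [[0,0,0],0.025,255],
  [[0,0,0],0.02,255],
])

```text
time_s: 15.5
ee_pos: [598.1, -93.9, 124.2]
orientation: [[-0.98, 0.2, 0.0], [0.2, 0.98, -0.0], [-0.0, -0.0, -1.0]]
wrist_force: [0.4, -3.9, 0.3]
grip_width: 59.4
grip_force: 30.0
```

```bash
python3 t.py
```

```text
15.5 tau [-0.701 -0.076  0.275] F [ 0.4 -3.9  0.3] y 78.48 q6 -1.544 eff6 0.129 gw 59.4
```

move_arm([
  [[0,0,0],0.025,255],
  [[0,0,0],0.02,255],
])

```text
time_s: 15.75
ee_pos: [598.1, -93.9, 124.2]
orientation: [[-0.97, 0.244, 0.0], [0.244, 0.97, -0.0], [-0.0, -0.0, -1.0]]
wrist_force: [0.8, -4.4, -0.5]
grip_width: 59.0
grip_force: 30.0
```

```bash
python3 t.py
```

```text
15.75 tau [-0.8   -0.135  0.259] F [ 0.8 -4.4 -0.5] y 75.9 q6 -1.499 eff6 0.129 gw 59.0
```

move_arm([
  [[0,-0.0005,0],0.025,255],
  [[0,0,0],0.02,255],
])

```text
time_s: 16.0
ee_pos: [598.1, -93.9, 124.2]
orientation: [[-0.958, 0.287, 0.001], [0.287, 0.958, 0.001], [-0.0, 0.001, -1.0]]
wrist_force: [2.1, -2.8, 0.5]
grip_width: 59.6
grip_force: 30.0
```

```bash
python3 t.py
```

```text
16.0 tau [-0.469 -0.194  0.247] F [ 2.1 -2.8  0.5] y 73.31 q6 -1.455 eff6 0.128 gw 59.6
```

move_arm([
  [[0,0,0],0.025,255],
  [[0,0,0],0.02,255],
])

```text
time_s: 16.25
ee_pos: [598.1, -93.8, 124.2]
orientation: [[-0.944, 0.33, 0.0], [0.33, 0.944, 0.001], [-0.0, 0.001, -1.0]]
wrist_force: [1.1, -2.4, 0.9]
grip_width: 59.4
grip_force: 30.0
```

```bash
python3 t.py
```

```text
16.25 tau [-0.337 -0.263  0.244] F [ 1.1 -2.4  0.9] y 70.74 q6 -1.41 eff6 0.131 gw 59.4
```

move_arm([
  [[0,0,0],0.025,255],
  [[0,0,0],0.02,255],
])

```text
time_s: 16.5
ee_pos: [598.1, -93.8, 124.2]
orientation: [[-0.928, 0.372, 0.0], [0.372, 0.928, 0.001], [-0.0, 0.001, -1.0]]
wrist_force: [0.8, -0.8, 1.0]
grip_width: 59.2
grip_force: 30.0
```

```bash
python3 t.py
```

```text
16.5 tau [-0.144 -0.319  0.234] F [ 0.8 -0.8  1. ] y 68.16 q6 -1.365 eff6 0.131 gw 59.2
```

move_arm([
  [[0,0,0],0.025,255],
  [[0,0,0],0.02,255],
])

```text
time_s: 16.75
ee_pos: [598.1, -93.8, 124.2]
orientation: [[-0.911, 0.413, 0.001], [0.413, 0.911, 0.001], [-0.0, 0.001, -1.0]]
wrist_force: [2.6, -1.1, 0.3]
grip_width: 59.3
grip_force: 30.0
```

```bash
python3 t.py
```

```text
16.75 tau [-0.004 -0.448  0.198] F [ 2.6 -1.1  0.3] y 65.58 q6 -1.32 eff6 0.131 gw 59.3
```

move_arm([
  [[0,0,0],0.025,255],
  [[0,0,0],0.02,255],
])

```text
time_s: 17.0
ee_pos: [598.1, -93.8, 124.2]
orientation: [[-0.891, 0.454, 0.001], [0.454, 0.891, 0.001], [-0.0, 0.001, -1.0]]
wrist_force: [3.2, 0.4, 1.3]
grip_width: 59.1
grip_force: 30.0
```

```bash
python3 t.py
```

```text
17.0 tau [ 0.126 -0.535  0.278] F [3.2 0.4 1.3] y 63.0 q6 -1.275 eff6 0.132 gw 59.1
```

move_arm([
  [[0,0,0],0.025,255],
  [[0,0,0],0.02,255],
])

```text
time_s: 17.25
ee_pos: [598.1, -93.8, 124.2]
orientation: [[-0.87, 0.494, 0.0], [0.494, 0.87, 0.001], [-0.0, 0.001, -1.0]]
wrist_force: [2.7, 1.9, 0.3]
grip_width: 59.3
grip_force: 30.0
```

```bash
python3 t.py
```

```text
17.25 tau [ 0.292 -0.594  0.273] F [2.7 1.9 0.3] y 60.42 q6 -1.23 eff6 0.132 gw 59.3
```

move_arm([
  [[0,0,0],0.025,255],
  [[0,0,0],0.02,255],
])

```text
time_s: 17.5
ee_pos: [598.1, -93.8, 124.2]
orientation: [[-0.847, 0.532, 0.001], [0.532, 0.847, 0.001], [-0.0, 0.001, -1.0]]
wrist_force: [4.0, 3.1, 1.3]
grip_width: 59.4
grip_force: 30.0
```

```bash
python3 t.py
```

```text
17.5 tau [ 0.453 -0.607  0.289] F [4.  3.1 1.3] y 57.85 q6 -1.185 eff6 0.159 gw 59.4
```

move_arm([
  [[0,0.0004,0],0.015,255],
  [[0,0,0],0.015,255],
])

```text
time_s: 17.75
ee_pos: [598.1, -93.8, 124.2]
orientation: [[-0.831, 0.557, 0.0], [0.557, 0.831, 0.0], [-0.0, 0.0, -1.0]]
wrist_force: [3.7, 1.5, 0.9]
grip_width: 59.2
grip_force: 30.0
```

```bash
python3 t.py
```

```text
17.75 tau [ 0.312 -0.608  0.34 ] F [3.7 1.5 0.9] y 56.17 q6 -1.155 eff6 0.277 gw 59.2
```

move_arm([
  [[0,0,0],0.01,255],
  [[0,0,0],0.01,255],
])

```text
time_s: 18.0
ee_pos: [598.1, -93.8, 124.2]
orientation: [[-0.82, 0.573, 0.0], [0.573, 0.82, 0.0], [-0.0, 0.0, -1.0]]
wrist_force: [3.1, 1.9, 1.9]
grip_width: 59.2
grip_force: 30.0
```

```bash
python3 t.py
```

```text
18.0 tau [ 0.415 -0.606  0.414] F [3.1 1.9 1.9] y 55.04 q6 -1.135 eff6 0.388 gw 59.2
```

move_arm([
  [[0,0,0],0.009,255],
  [[0,0,0],0,255],
  [[0,0,0],0,255],
])

```text
time_s: 18.38
ee_pos: [598.1, -93.8, 124.2]
orientation: [[-0.815, 0.58, 0.0], [0.58, 0.815, 0.0], [-0.0, 0.0, -1.0]]
wrist_force: [3.6, 2.7, 1.0]
grip_width: 59.1
grip_force: 30.0
```

```bash
python3 t.py; python3 noz.py wrist
```

```text
18.38 tau [ 0.443 -0.614  0.382] F [3.6 2.7 1. ] y 54.54 q6 -1.127 eff6 0.374 gw 59.1
[3.6 2.7 1. ] [ 0.44 -0.61  0.38] 144.53908388927135 [-0.17  0.42  1.6   0.    1.12 -1.13]
wrist nose 721 med 146.7 mean 160.9 [137.7 217.8]
wrist nosetip 275 med 146.1 mean 160.1 [139.7 209.4]
wrist rider 957 med 145.2 mean 145.3 [139.7 150.7]
wrist tab 438 med 145.1 mean 145.3 [141.6 149. ]
```

move_arm([
  [[0,0,0],0,120],
  [[0,0,0],0,60],
  [[0,0,0],0,0],
  [[0,0,0],0,0],
  [[0,0,0],0,0],
])

```text
time_s: 19.05
ee_pos: [597.7, -94.0, 124.0]
orientation: [[-0.814, 0.58, -0.001], [0.58, 0.814, -0.0], [0.001, -0.0, -1.0]]
wrist_force: [-0.4, 0.7, -0.3]
grip_width: 90.9
grip_force: 0.0
```

move_arm([
  [[0,0,0],0,0],
  [[0,0,-0.02],0,0],
  [[0,0,-0.03],0,0],
  [[0,0,-0.04],0,0],
  [[0,0,-0.03],0,0],
])

```text
time_s: 19.68
ee_pos: [598.3, -93.9, 245.9]
orientation: [[-0.815, 0.58, 0.001], [0.58, 0.815, -0.0], [-0.001, 0.001, -1.0]]
wrist_force: [1.2, -0.0, 0.7]
grip_width: 91.0
grip_force: 0.0
```

```bash
python3 t.py; python3 noz.py wrist side; cp $(ls -t pics/n_wrist*|head -1) pics/z.png; python3 -c "
import cv2;i=cv2.imread('pics/z.png')[90:250,160:360];cv2.imwrite('pics/z.png',cv2.resize(i,None,fx=3.5,fy=3.5,interpolation=2))"
```

```text
19.68 tau [-0.02  -0.005  0.01 ] F [ 1.2 -0.   0.7] y 54.54 q6 -1.127 eff6 -0.0 gw 91.0
[ 1.2 -0.   0.7] [-0.02 -0.01  0.01] 144.54438767590722 [-0.17  0.34  1.4  -0.    1.39 -1.13]
wrist nose 163 med 145.1 mean 145.5 [138.  152.2]
wrist nosetip 56 med 144.5 mean 144.5 [139.5 149.4]
wrist rider 331 med 145.0 mean 145.1 [139.9 150.3]
wrist tab 158 med 145.0 mean 145.2 [141.5 149.1]
side nose 42 med 146.4 mean 150.4 [134.4 222.6]
side nosetip 10 med 145.0 mean 144.4 [138.8 149.4]
side rider 76 med 146.6 mean 152.4 [132.3 213.9]
side tab 25 med 146.5 mean 146.4 [142.6 150.8]
```

View pics/z.png

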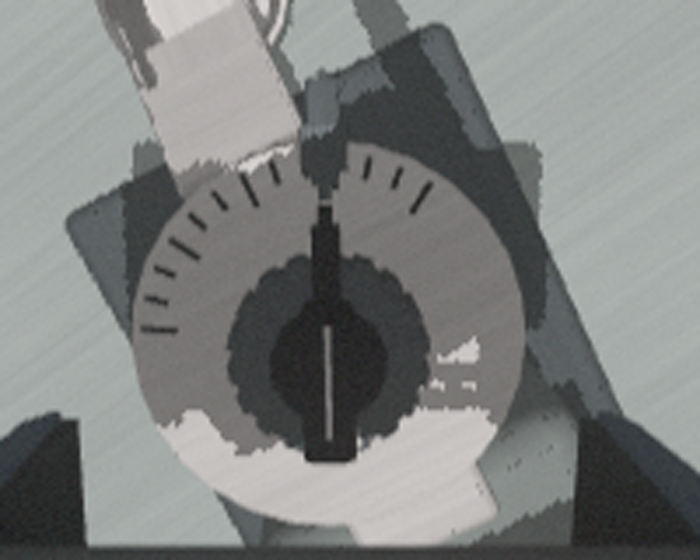

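The nose, at (325,215), points straight at the rider tip, at (324,185), and the gripper is clear of the mill. I'm handing the job in.

```bash
python3 -c "
from rig import r
print(r.sign_off())"
```

```text
the job is handed in; nothing more can be done
None
```

The pointer's nose is on the rider to within about 1 degree, the lock ring is tightened to about 0.41–0.46 N m (0.41 at the last reading while turning, then half a degree more), the gripper has let go and is clear, and the job is handed in; no verdict came back.

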